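Set up the fold-up splash guard and hold its frame upright

ROBOT

A 6-joint arm with a two-finger parallel gripper is mounted at the origin on the work surface. World frame = base frame: x ahead of the robot, y to its left, z up, the work surface at z = 0. Lengths are in mm, angles in rad, forces in N, time in s.
With the tool pointing down it reaches from about 300 to 775 mm from the base axis. Payload 14.6 kg.
Tool frame: the origin (TCP) lies between the finger pads; the fingertips stand 19 mm ahead of it and the grasp point (between the pads) is the TCP; z points along the fingers, y is the line along which they close (so a half turn about z gives the same grasp; the last joint's range is limited). The gripper opens to 94 mm and grips with 3 to 60 N. Pads are 16 mm wide; open, the fingers measure 119 mm over their backs; the gripper's body (75 mm by 177 mm) begins 78 mm behind the grasp point.
Start: joints at [-1.291, 0.3, 1.521, -0, 1.321, -0.067], TCP at [186.932, -517.248, 224.446] pointing down, gripper open.
Joint ranges: [-3.03, 3.03], [-0.79, 2.21], [0.23, 2.52], [-1.04, 4.18], [0, 3.07], [-2.55, 2.55]. Speed limits (rad/s): [2.22, 2.22, 2.57, 3.14, 3.14, 3.14].

INTERFACE

Orientations are given as [roll, pitch, yaw] about the fixed x, y, z axes, in that order (R = Rz(yaw) Ry(pitch) Rx(roll)).
In Python, from cell import monitor, imaging, job, find_in, trace gives the robot as it stands. The module is installed in compiled form; this text tells all that it offers.
- The arm moves only by the tool arm_command, never from a script. Its argument "steps" is a list of rows, each a list of 5 numbers: the opening, from 0 (shut) to 1 (fully open), then the shift along the tool's x, y, z in mm, then the turn about the tool's z in degrees. In form: [[gripper, dx, dy, dz, turn], ...]. A call has 1 to 20 rows; each row is the pose to reach, as a shift and turn from the pose commanded when the call began, along the tool's axes at that moment; what a row does not reach only later rows make up. A row lasts 1/8 s, in which the tool goes at most 62.5 mm and 10.7 degrees, less where a joint would pass 70% of its speed; a pose out of reach is approached as far as the arm can. A call with a gripper value outside its range is refused whole. The fingers move at their own pace and stop on an object; "force" is the grip in N (left out, the last holds). Time passes only in rows, so rows that repeat a pose let the fingers close. It gives the time, the measured TCP pose, the force, the opening and the grip force at its end, in the units of the state.
- monitor.read_state(): the state, without advancing time (a new reading comes with each control period).
- imaging.camera(name): name is "scene" or "side" or "wrist"; returns a dict with "img" (420x560x3 uint8, red, green, blue), "mtx" (3x3 intrinsics, pixels), "D" ([k1, k2, p1, p2, k3] as OpenCV has them; the pictures are not rectified), "view" (4x4, takes a point from world to camera coordinates). Camera axes: x right, y down, z forward; pixel columns grow to the right and rows downward; lengths in mm; the calibration is good to about 2 mm. A picture is of the moment at which its call begins. There is no depth.
- job.sign_off(): hands the job in; it is judged then, once.
Trained networks look in a picture, given as the dict that the camera call returned (one of the last four; its "shot" number tells which), for a name from the list of things; names that differ only in an ending like _2 or _b are one class to them, and where a whole thing is asked for, a point or a joint stands for the part that bears it (a point fixed in the world has none). Each returns a list of dicts, best first, with "p" (0 to 1); they miss things now and then, are a little off and sometimes report something else, mostly with a low value. They report only what shows in the picture. A call takes as long as a camera call.
- find_in(picture, target): "rect" ([centre column, centre row, width, height] in pixels, round what is visible of it).
- trace(picture, target): "region" (420x560 bool, what is visible of it) and "rect" ([centre column, centre row, width, height] in pixels, round what is visible of it).
The state is a dict: "clock": time; "joints": joint angles; "qd": joint speeds; "effort": joint torques, N m; "eef_pos": TCP position; "eef_rot": TCP orientation; "wrist_force": force on the tool from outside, world axes, zero at the start; "moment": the same for the moment, N m; "finger_gap": finger opening in mm; "finger_force": force on a finger pad.
Only numpy, scipy, OpenCV 4.12 (cv2) and the standard library are available. Lean on these libraries where they do the work, as an engineer would, in place of code of your own. Each camera call takes 0.05 s, during which the arm holds its last target. There are 200 camera calls.

TASK

Set up the fold-up splash guard on the lab bench: first slide its black transport lock all the way to the open end stop, then flip the kickstand leg forward over its centre so that it drops fully down with its foot on the bench. Only after that, swing the tipped-back frame up by its top bar until it stands upright, and keep holding it there: its hinge spring tips it back when let go, so the program finishes while still holding the frame upright and still, for a colleague to fit the clamp. Leave the other things on the bench where they are.

Things in the scene. Friction and masses are not known exactly. Their poses are not given: they have to be found in the camera images.
- base: Grey base plate of the splash guard, fixed to the bench, 10 mm thick. Origin on the bench surface, below the hinge line. x points to the guard's BACK (away from the robot, within 0.35 rad), y to its left, z up; covers x -100 to 100, y -155 to 205 mm. The other things' x, y are in these base axes. Hinge brackets 46 mm high stand at x 0, y -98, 98, 135 and 175 mm.
- lock (a joint): Transport lock, a black block on a track at the plate's front. 0 = locked, 0.060 m = open end stop; grows as it slides to base -y. Starts at 0 to 0.010; about 2 N of dry friction, stays where left. Its metal tongue (x -36 to -28 mm, up to 124 mm on the block's +y side, top 60 mm above the bench) ends in a hook reaching x -4 mm, top 67 mm, which blocks the kickstand rod from in front; at the open stop the rod is free.
- lock_top (a point): Centre of the top of the black lock block: 24 x 24 mm, 55 mm above the bench, 34 mm tall above its track. At lock = 0 it is at base x -70, y 60 mm; at the open stop at y 0. A flange 30 x 36 mm, 4 mm thick, forms its foot.
- leg (a joint): Kickstand leg, a 16 mm steel rod; hinge line along base y at x 0, y 155 mm, 30 mm above the bench. Angle from straight up, growing as it swings to the front (base -x, towards the robot). Starts stowed at -0.30 rad, leaning back on its stop; 0 is the centre, beyond it its weight (about 0.24 kg) drops it to its stop at 1.68, foot on the bench. Takes under 1.5 N at the foot.
- leg_foot (a point): Centre of the kickstand's foot, a black rubber cross cylinder 24 mm in diameter, 44 mm long along base y, on the rod's free end 160 mm from the hinge. Stowed: base x 47, y 155 mm, 183 mm above the bench; down: x -159 mm, 13 mm above the bench.
- frame (a joint): Frame of steel tube with a clear pane, 164 mm wide; hinge line along base y at x 0, y 0, 30 mm above the bench. Angle from upright: 0 = upright, positive = tipped back (base +x). Starts on its back stop, 0.65 rad; no stop at upright (the front stop is at -0.30). Weight and a hinge spring always tip it back: 3 to 4 N at the top bar near the back stop, about 2.5 N when upright.
- grab_bar (a point): Middle of the frame's top bar, a 16 mm round bar along base y, 136 mm free between the side posts, 200 mm from the hinge. Tipped back: base x 121, y 0 mm, 189 mm above the bench; upright: x 0 mm, 230 mm above the bench. An open gap of 48 mm lies between it and the next cross bar, 12 mm thick, with the pane below.

How it is judged:
By the outcome, as a careful person would: the job done as asked, in the order asked, and still so for the second after the job is handed in, while the arm keeps its last pose, push and grip.
It also fails if it takes over 72 s, if anything falls off the work surface, if the arm or the gripper's body presses on something with over 40 N, if the wrist force passes 120 N, or if a joint passes its speed limit or range.

## Working session

There is one attempt and no reset: what is moved stays moved. The work goes in short steps, Python scripts to look and compute and a tool call to move; the robot and the scene stay as the last step left them, time stands still between calls to the robot, and variables do not carry over. Pictures are saved under pics/ and viewed, at most 10 in all, crops included, and the job is handed in when it is done.

Besides the shell and the picture viewer there is one more tool, called as name([rows], argument=value, ...), one row to a line, values as JSON. arm_command: Moves the arm, as the interface text tells. Its arguments: {"type":"object","properties":{"steps":{"type":"array","items":{"type":"array","items":{"type":"number"}}},"force":{"type":"number"}},"required":["steps"]}

```bash
mkdir -p pics; cat > h.py <<'E'
import numpy as np, cv2
from cell import monitor, imaging, job, find_in, trace
from scipy.spatial.transform import Rotation as R
def save(c,n): cv2.imwrite('pics/'+n,c['img'][:,:,::-1])
def proj(c,P):
    V=c['view']; return cv2.projectPoints(np.asarray(P,float).reshape(-1,1,3),cv2.Rodrigues(V[:3,:3])[0],V[:3,3],c['mtx'],np.array(c['D'],float))[0][:,0]
def ray(c,uv):
    n=cv2.undistortPoints(np.array([[uv]],float),c['mtx'],np.array(c['D'],float))[0,0]
    V=c['view'];d=V[:3,:3].T@np.r_[n,1];o=-V[:3,:3].T@V[:3,3];return o,d/np.linalg.norm(d)
def onz(c,uv,z):
    o,d=ray(c,uv);return o+d*(z-o[2])/d[2]
E
python3 - <<'E'
from h import *
s=monitor.read_state();print(s)
a=[]
for n in('scene','side'):
    c=imaging.camera(n);a.append(c['img']);save(c,n+'0.png')
    for t in('lock_top','leg_foot','grab_bar','base'):
        for r in find_in(c,t)[:2]:print(n,t,np.round(r['rect'],1),round(r['p'],2))
E
```

```text
{'clock': 0.0, 'joints': array([-1.29056780e+00,  3.00481831e-01,  1.52158430e+00,  9.19812550e-07,
        1.32070657e+00, -6.66243318e-02]), 'qd': array([ 0.00143021,  0.00031287, -0.00059694,  0.0011063 ,  0.00110627,
        0.00021674]), 'effort': array([-1.10836361e-03, -5.31810236e+01, -3.52740812e+01,  7.08270329e-02,
        2.43495737e-02, -9.55457358e-05]), 'eef_pos': array([ 186.88408523, -517.01634387,  223.87907231]), 'eef_rot': array([-3.14041528e+00, -7.94507805e-05,  3.46852585e-01]), 'wrist_force': array([-0.22037557, -0.69986051, -0.3302876 ]), 'moment': array([ 0.01774665, -0.01970966, -0.02221069]), 'finger_force': 0.0, 'finger_gap': 93.92714557637582}
scene lock_top [288.7 248.8  37.4  88. ] 0.66
scene lock_top [319.8 188.4  44.2  80.7] 0.38
scene leg_foot [318.2 187.5  41.1  81.2] 0.85
scene grab_bar [379.6 266.  149.9 169.4] 0.67
scene base [349.5 283.1 220.7 266.5] 0.77
side lock_top [300.4 265.5  54.9 114.4] 0.57
side leg_foot [325.6 184.8  48.2 102.6] 0.97
side leg_foot [299.6 264.4  48.1 111.3] 0.39
side grab_bar [412.2 263.  190.  209.8] 0.63
side base [367.9 273.2 278.6 286.6] 0.63
```

View pics/scene0.png

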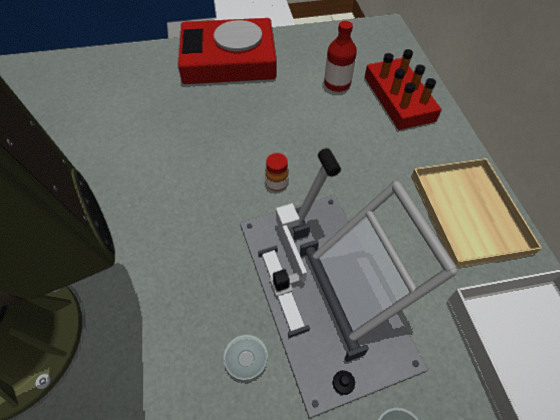

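View pics/side0.png

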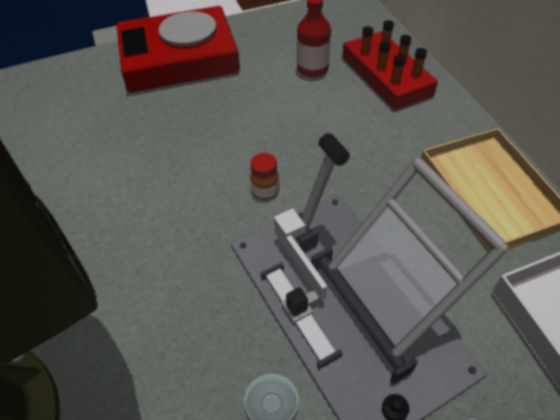

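The scene picture shows the lock block at about (281,280), the foot at (328,161) and the bar from (398,186) to (452,268). Plate corners are at (242,226), (310,415) and (427,370). A jar stands at (277,170) and a dish at (245,358), both near the work area. The side picture agrees. Next I fit the base pose.

```bash
cat >> h.py <<'E'
def b2w(b,P):
    c,s=np.cos(b[2]),np.sin(b[2]);P=np.atleast_2d(np.asarray(P,float))
    return np.c_[b[0]+c*P[:,0]-s*P[:,1],b[1]+s*P[:,0]+c*P[:,1],P[:,2]]
E
python3 - <<'E'
from h import *
from scipy.optimize import least_squares
A=imaging.camera('scene');B=imaging.camera('side')
o=[(A,(-100,205,10),(242,226)),(A,(-100,-155,10),(310,415)),(A,(100,-155,10),(427,370)),(B,(-100,205,10),(233,246)),(B,(100,205,10),(333,198)),(B,(100,-155,10),(485,375)),
(A,(47,155,183),(328,161)),(B,(47,155,183),(334,149)),(A,(121,0,189),(425,227)),(B,(121,0,189),(462,204))]
f=lambda b:np.concatenate([proj(c,b2w(b,P))[0]-uv for c,P,uv in o])
r=least_squares(f,[500,0,0],loss='soft_l1');b=r.x;print(b);print(f(b).reshape(-1,2).round(1))
np.save('b.npy',b)
def inb(p): 
    c,s=np.cos(b[2]),np.sin(b[2]);d=p[:2]-b[:2];return np.r_[c*d[0]+s*d[1],-s*d[0]+c*d[1]].round(0)
print('block',inb(onz(A,(281,274),55)),inb(onz(B,(297,294),55)))
print('jar',inb(onz(A,(277,185),0)),inb(onz(A,(277,160),50)),'dish',inb(onz(A,(246,362),0)))
print({n:b2w(b,P)[0].round() for n,P in dict(lock=(-70,60,55),lockopen=(-70,0,55),foot=(47,155,183),down=(-159,155,13),bar=(121,0,189),barup=(0,0,230)).items()})
for c in(A,B):
  for t in('lock_top','leg_foot'):
    q=trace(c,t)[0]; v,u=np.nonzero(q['region']);print(t,q['p'],q['rect'],u.mean(),v.mean())
print(A['view'],B['view'])
E
```

```text
[ 5.37341388e+02 -4.02564436e+01  1.52206873e-01]
[[-2.4 -3.6]
 [-0.2  4. ]
 [ 2.6  0.7]
 [-2.7 -2.5]
 [ 4.8 -4.7]
 [ 4.1 -0. ]
 [ 1.4  1.4]
 [ 0.2  0.9]
 [-2.6 -1.6]
 [-4.5 -0.2]]
block [-69.  56.] [-68.  56.]
jar [  0. 274.] [  9. 297.] dish [-164.  -45.]
{'lock': array([459.,   8.,  55.]), 'lockopen': array([468., -51.,  55.]), 'foot': array([560., 120., 183.]), 'down': array([357.,  89.,  13.]), 'bar': array([657., -22., 189.]), 'barup': array([537., -40., 230.])}
lock_top 0.79 [287.4, 249.0, 34.9, 84.4] 287.93526275704494 252.07996953541507
leg_foot 0.83 [319.5, 185.5, 39.2, 81.2] 320.0688591983556 179.19938335046248
lock_top 0.78 [300.2, 264.1, 54.9, 113.3] 298.1819658813972 266.25629569455725Traceback (most recent call last):
  File "<stdin>", line 16, in <module>
IndexError: list index out of range
```

arm_command([
  [0.6,435,-397,0,11.2],
  [0.6,435,-397,0,11.2],
  [0.6,435,-397,0,11.2],
  [0.6,435,-397,0,11.2],
  [0.6,435,-397,0,11.2],
  [0.6,435,-397,0,11.2],
  [0.6,435,-397,0,11.2],
  [0.6,435,-397,0,11.2],
  [0.6,435,-397,0,11.2],
  [0.6,435,-397,0,11.2],
  [0.6,435,-397,60,11.2],
  [0.6,435,-397,90,11.2],
  [0.6,435,-397,90,11.2],
  [0.6,435,-397,90,11.2],
  [0.6,435,-397,90,11.2],
])

```text
clock: 2.68
eef_pos: [461.8, 3.8, 135.9]
eef_rot: [3.141, -0.002, 0.151]
wrist_force: [0.4, -1.0, -0.6]
finger_gap: 56.2
finger_force: 0.0
```

```bash
cat > w.py <<'E'
from h import *
import sys
b=np.load('b.npy');c=imaging.camera(sys.argv[1]);save(c,sys.argv[2])
s=monitor.read_state();print(s['clock'],s['eef_pos'].round(1),s['eef_rot'].round(3),s['wrist_force'].round(1),s['finger_gap'])
for n,P in dict(lock0=(-70,60,55),lockopen=(-70,0,55),foot=(47,155,183),bar=(121,0,189),barL=(121,68,189),barR=(121,-68,189),platefl=(-100,205,10),tcp=(0,0,0)).items():
    print(n,proj(c,b2w(b,P) if n!='tcp' else s['eef_pos'])[0].round())
E
python3 w.py wrist w1.png
```

```text
2.725 [461.6   3.8 135.7] [ 3.141e+00 -2.000e-03  1.510e-01] [-0.2 -0.   0.1] 56.46512274424202
lock0 [275. 223.]
lockopen [351. 222.]
foot [-19.   9.]
bar [ 476. -275.]
barL [ 233. -289.]
barR [ 662. -215.]
platefl [127. 237.]
tcp [282. 266.]
```

View pics/w1.png

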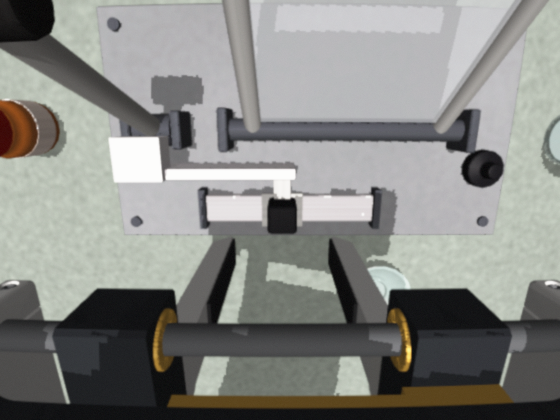

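The wrist view shows the lock block at about (282,215), the track along rows 195-220, and plate corners at (124,234), (495,234) and (98,7). I check the base fit against these.

```bash
python3 - <<'E'
from h import *
b=np.load('b.npy');c=imaging.camera('wrist')
v,u=np.nonzero((c['img'].max(2)<45)&(np.indices((420,560))[0]>190)&(np.indices((420,560))[0]<238)&(abs(np.indices((420,560))[1]-282)<24));print('dark',u.min(),u.max(),v.min(),v.max())
def inb(p): 
    cc,s=np.cos(b[2]),np.sin(b[2]);d=p[:2]-b[:2];return np.r_[cc*d[0]+s*d[1],-s*d[0]+cc*d[1]].round(1)
for uv in[(124,234),(495,234),(98,7)]:print(inb(onz(c,uv,10)))
for uv in[(282,u.size and v.min()),(282,v.max())]:print(inb(onz(c,uv,55)),inb(onz(c,uv,25)))
for P in[(-82,55,55),(-58,55,55),(-82,55,21)]:print(proj(c,b2w(b,P))[0])
E
```

```text
dark 268 295 198 232
[-96.6 206.9]
[ -97.7 -152.7]
[100.1 204.7]
[-50.   54.8] [-57.5  54.7]
[-78.1  54.8] [-89.1  54.8]
[281.77467038 236.57339714]
[281.71403575 207.84755932]
[281.73291737 223.12929365]
```

arm_command([
  [0.6,2,0,45,0],
  [0.6,2,0,80,0],
  [0.6,2,0,87,0],
  [0.6,2,0,87,0],
  [0.6,2,0,87,0],
  [0.1,2,0,87,0],
  [0.1,2,0,87,0],
  [0.1,2,0,87,0],
  [0.1,2,0,87,0],
  [0.1,2,0,87,0],
], force=15)

```text
clock: 4.03
eef_pos: [463.1, 4.2, 47.5]
eef_rot: [3.142, -0.0, 0.151]
wrist_force: [-0.2, -0.1, 2.3]
finger_gap: 23.9
finger_force: 15.0
```

arm_command([
  [0.1,0,10,0,0],
  [0.1,0,20,0,0],
  [0.1,0,30,0,0],
  [0.1,0,40,0,0],
  [0.1,0,50,0,0],
  [0.1,0,53,0,0],
  [0.1,0,55,0,0],
  [0.1,0,57,0,0],
  [0.1,0,57,0,0],
  [0.1,0,57,0,0],
])

```text
clock: 5.28
eef_pos: [471.2, -49.5, 47.4]
eef_rot: [-3.137, 0.001, 0.151]
wrist_force: [-2.5, 30.4, 10.4]
finger_gap: 27.7
finger_force: 15.0
```

arm_command([
  [0.1,0,-2,0,0],
  [0.6,0,-2,0,0],
  [0.6,0,-2,0,0],
  [0.6,0,-2,0,0],
  [0.6,0,-2,-50,0],
  [0.6,0,-2,-88,0],
  [0.6,0,-2,-88,0],
  [0.6,0,-2,-88,0],
])

```text
clock: 6.28
eef_pos: [471.0, -50.2, 134.7]
eef_rot: [-3.141, 0.001, 0.151]
wrist_force: [0.2, 0.3, -0.3]
finger_gap: 56.3
finger_force: 0.0
```

```bash
python3 w.py wrist w2.png
```

```text
6.325 [470.8 -50.2 134.3] [-3.141e+00  2.000e-03  1.510e-01] [-0.4  0.2  0.1] 56.35059852484105
lock0 [206. 224.]
lockopen [282. 224.]
foot [-156.   26.]
bar [ 281. -293.]
barL [  40. -268.]
barR [ 522. -269.]
platefl [ 71. 238.]
tcp [282. 265.]
```

View pics/w2.png

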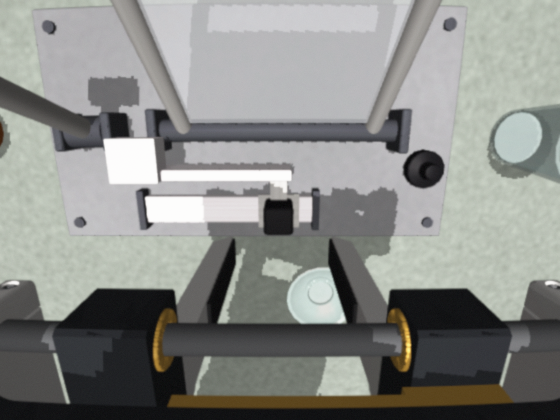

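The block now sits at about (279,215), close to the predicted open position (282,224). I measure it and the plate corners to confirm.

```bash
python3 - <<'E'
from h import *
b=np.load('b.npy');c=imaging.camera('wrist')
I,J=np.indices((420,560))
v,u=np.nonzero((c['img'].max(2)<45)&(I>190)&(I<238)&(abs(J-280)<24));print('dark',u.min(),u.max(),v.min(),v.max())
def inb(p): 
    cc,s=np.cos(b[2]),np.sin(b[2]);d=p[:2]-b[:2];return np.r_[cc*d[0]+s*d[1],-s*d[0]+cc*d[1]].round(1)
print(inb(onz(c,((u.min()+u.max())/2,v.max()),55)))
for uv in[(69,235),(440,236),(35,10),(466,8)]:print(inb(onz(c,uv,10)))
p=monitor.read_state()['eef_pos']
for P in[(90,157,0),(-30,157,0)]:print(b2w(b,P)[0]-p)
E
```

```text
dark 264 292 199 234
[-78.7   3.3]
[-96.9 206.8]
[ -98.4 -151.8]
[ 99.9 203.2]
[  98.5 -149.7]
[ 131.67676547  178.70781409 -134.25035202]
[  13.06409994  160.51343097 -134.25035202]
```

arm_command([
  [0,2,-35,0,0],
  [0,2,-35,0,0],
  [0,2,-35,0,0],
  [0,2,-35,30,0],
  [0,2,-35,70,0],
  [0,2,-35,87,0],
  [0,2,-35,87,0],
  [0,2,-30,87,0],
  [0,2,-26,87,0],
  [0,2,-24,87,0],
  [0,2,-22,87,0],
  [0,2,-22,87,0],
])

```text
clock: 7.88
eef_pos: [469.7, -23.4, 49.4]
eef_rot: [-3.134, -0.001, 0.151]
wrist_force: [-5.2, 51.6, 11.3]
finger_gap: 0.2
finger_force: 26.0
```

arm_command([
  [0,0,-5,0,0],
  [0,0,-5,-60,0],
  [0,0,-5,-120,0],
  [0,0,-5,-180,0],
  [0,0,-5,-212,0],
  [0,40,-40,-212,0],
  [0,80,-80,-212,0],
  [0,120,-115,-212,0],
  [0,150,-135,-212,0],
  [0,150,-135,-212,0],
  [0,150,-135,-212,0],
  [0,150,-135,-180,0],
  [0,150,-135,-136,0],
  [0,150,-135,-136,0],
  [0,150,-135,-136,0],
], force=5)

```text
clock: 9.75
eef_pos: [598.5, 127.6, 186.8]
eef_rot: [3.142, -0.003, 0.151]
wrist_force: [-0.4, 1.0, 0.7]
finger_gap: 0.5
finger_force: 0.0
```

```bash
python3 w.py scene s2.png
```

```text
9.8 [598.7 127.8 187.1] [ 3.142e+00 -3.000e-03  1.510e-01] [1.1 0.1 0.7] 0.2929814849627515
lock0 [280. 272.]
lockopen [292. 305.]
foot [329. 162.]
bar [422. 225.]
barL [399. 189.]
barR [449. 267.]
platefl [240. 222.]
tcp [352. 154.]
```

View pics/s2.png

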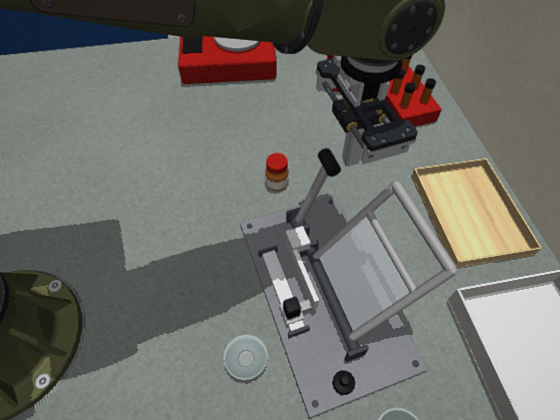

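The fingers are behind the foot at (352,154) and the lock is open. Now I push the foot forward.

arm_command([
  [0,-15,0,0,0],
  [0,-30,0,0,0],
  [0,-40,0,0,0],
  [0,-50,0,0,0],
  [0,-60,0,0,0],
  [0,-70,0,0,0],
  [0,-80,0,0,0],
  [0,-90,0,0,0],
  [0,-100,0,0,0],
  [0,-110,0,0,0],
  [0,-110,0,0,0],
  [0,-110,0,0,0],
  [0,-110,0,0,0],
  [0,-110,0,0,0],
])

```text
clock: 11.55
eef_pos: [489.3, 111.4, 184.3]
eef_rot: [-3.142, 0.0, 0.151]
wrist_force: [0.2, 1.2, -0.2]
finger_gap: 0.5
finger_force: 0.0
```

```bash
python3 w.py side s3.png
```

```text
11.6 [489.3 111.4 184.3] [3.142 0.    0.151] [-0.2  0.  -0.2] 0.6987636789280169
lock0 [294. 292.]
lockopen [318. 328.]
foot [334. 150.]
bar [457. 204.]
barL [421. 168.]
barR [498. 244.]
platefl [230. 243.]
tcp [286. 168.]
```

View pics/s3.png

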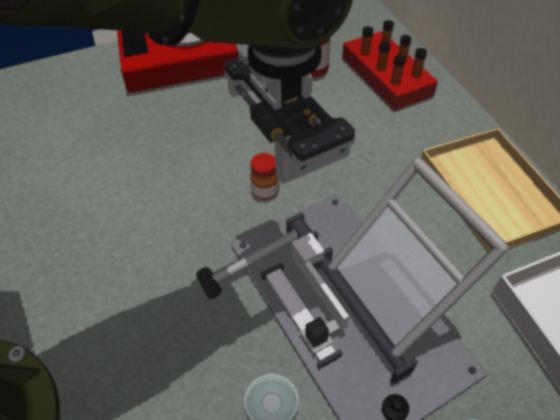

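The leg now lies forward with its foot at (209,282) in the side view. I compare that with the projection of the down pose.

```bash
python3 - <<'E'
from h import *
b=np.load('b.npy')
for n in('side','scene'):
    c=imaging.camera(n)
    for a in(1.2,1.4,1.55,1.68):print(n,a,proj(c,b2w(b,(-160*np.sin(a),155,30+160*np.cos(a))))[0].round(),end=' ')
    print([ (np.round(r['rect']),round(r['p'],2)) for r in find_in(c,'leg_foot')[:2]])
    I,J=np.indices((420,560));u0,v0=proj(c,b2w(b,(-159,155,13)))[0]
    m=(c['img'].max(2)<40)&(abs(I-v0)<25)&(abs(J-u0)<30);v,u=np.nonzero(m);print(u.mean(),v.mean(),m.sum())
s=monitor.read_state();print(s['clock'])
p=s['eef_pos'];b_=b2w(b,(120,0,189))[0]-p;print(b_)
cc,ss=np.cos(b[2]),np.sin(b[2]);d=p[:2]-b[:2];print(cc*d[0]+ss*d[1],-ss*d[0]+cc*d[1])
E
```

```text
side 1.2 [208. 253.] side 1.4 [206. 267.] side 1.55 [207. 277.] side 1.68 [209. 284.] [(array([253., 256., 117.,  80.]), 0.66)]
208.54545454545453 283.34643734643737 407
scene 1.2 [216. 229.] scene 1.4 [214. 240.] scene 1.55 [214. 247.] scene 1.68 [216. 253.] [(array([256., 239.,  94.,  53.]), 0.86)]
215.72302158273382 252.32014388489208 278
11.8
[ 166.71149737 -133.50217071    4.58262288]
-24.54254529968838 157.23550978557668
```

Both views put the leg fully down (side 208,283 against the predicted 209,284). Next is the bar.

arm_command([
  [0,0,0,-50,0],
  [0.5,0,0,-106,0],
  [0.5,50,50,-106,-10],
  [0.5,90,90,-106,-20],
  [0.5,120,125,-106,-30],
  [0.5,148,157,-106,-40],
  [0.5,148,157,-106,-50],
  [0.5,148,157,-106,-60],
  [0.5,148,157,-106,-70],
  [0.5,148,157,-106,-80],
  [0.5,148,157,-106,-90],
  [0.5,148,157,-106,-90],
  [0.5,148,157,-70,-90],
  [0.5,148,157,-70,-90],
  [0.5,148,157,-70,-90],
])

```text
clock: 13.68
eef_pos: [659.5, -21.5, 255.8]
eef_rot: [3.14, 0.0, 1.72]
wrist_force: [-0.6, -0.5, 0.5]
finger_gap: 47.1
finger_force: 0.0
```

```bash
python3 w.py wrist w4.png; python3 w.py side s4.png|tail -1
```

```text
13.725 [659.6 -21.5 256.1] [3.14  0.    1.721] [ 0.3  0.6 -0. ] 46.86525903533441
lock0 [108. 136.]
lockopen [116. 188.]
foot [163.  -2.]
bar [278. 225.]
barL [277. 132.]
barR [278. 304.]
platefl [88.  7.]
tcp [281. 265.]
tcp [475. 165.]
```

View pics/w4.png

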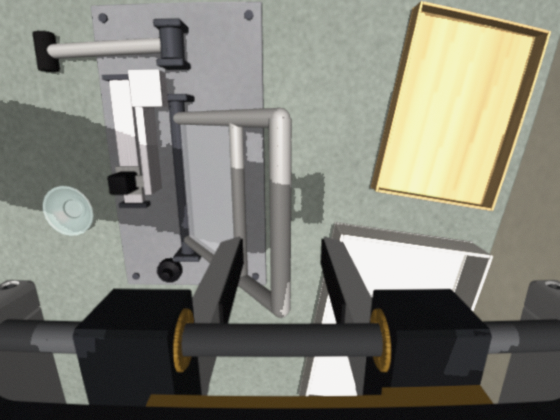

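View pics/s4.png

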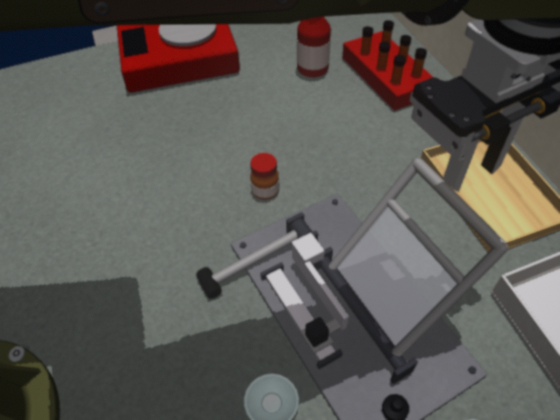

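In the wrist view the bar runs along column 281, level with the TCP column and midway between the fingers. The side view agrees, so I descend and grip.

arm_command([
  [0.5,0,0,35,0],
  [0.5,0,0,60,0],
  [0.5,0,0,66,0],
  [0.5,0,0,66,0],
  [0.5,0,0,66,0],
  [0.05,0,0,66,0],
  [0.05,0,0,66,0],
  [0.05,0,0,66,0],
  [0.05,0,0,66,0],
  [0.05,0,0,66,0],
], force=20)

```text
clock: 15.02
eef_pos: [658.9, -21.5, 188.3]
eef_rot: [-3.141, -0.0, 1.722]
wrist_force: [-5.1, -1.0, -0.1]
finger_gap: 15.1
finger_force: 20.0
```

arm_command([
  [0.05,0,-4,-3,0],
  [0.05,0,-8,-6,0],
  [0.05,0,-16.5,-11,0],
  [0.05,0,-25,-16,0],
  [0.05,0,-34,-21,0],
  [0.05,0,-43,-25,0],
  [0.05,0,-52,-28.5,0],
  [0.05,0,-62,-32,0],
  [0.05,0,-62,-32,0],
  [0.05,0,-62,-32,0],
])

```text
clock: 16.27
eef_pos: [598.6, -30.7, 222.4]
eef_rot: [3.138, 0.001, 1.722]
wrist_force: [6.6, 2.2, 9.6]
finger_gap: 15.2
finger_force: 20.0
```

arm_command([
  [0.05,0,-5,-2,0],
  [0.05,0,-10,-3,0],
  [0.05,0,-19,-5,0],
  [0.05,0,-29,-6.5,0],
  [0.05,0,-39,-8,0],
  [0.05,0,-47,-9,0],
  [0.05,0,-54,-9,0],
  [0.05,0,-59,-9,0],
  [0.05,0,-59,-9,0],
  [0.05,0,-59,-9,0],
  [0.05,0,-59,-9,0],
])

```text
clock: 17.65
eef_pos: [539.5, -39.6, 229.8]
eef_rot: [3.141, -0.0, 1.722]
wrist_force: [2.2, 2.7, 6.2]
finger_gap: 15.8
finger_force: 20.0
```

```bash
python3 - <<'E'
from h import *
b=np.load('b.npy');a=[]
for n in('scene','side'):
    c=imaging.camera(n);a.append(c['img'])
    print(n,'upright bar',proj(c,b2w(b,[(0,76,230),(0,-76,230),(0,82,222),(0,-82,222)])).round().tolist())
im=np.hstack([x[90:390,150:550] for x in a]);cv2.imwrite('pics/f.png',im[:,:,::-1])
s=monitor.read_state();p=s['eef_pos'];cc,ss=np.cos(b[2]),np.sin(b[2]);d=p[:2]-b[:2];print(cc*d[0]+ss*d[1],-ss*d[0]+cc*d[1],p[2],s['wrist_force'],s['clock'])
E
```

```text
scene upright bar [[324.0, 190.0], [376.0, 288.0], [322.0, 190.0], [377.0, 295.0]]
side upright bar [[340.0, 178.0], [427.0, 279.0], [337.0, 180.0], [429.0, 288.0]]
2.2699287105687094 0.2718356047651643 229.75051348488435 [2.47419569 2.29490544 6.84082956] 17.75
```

View pics/f.png

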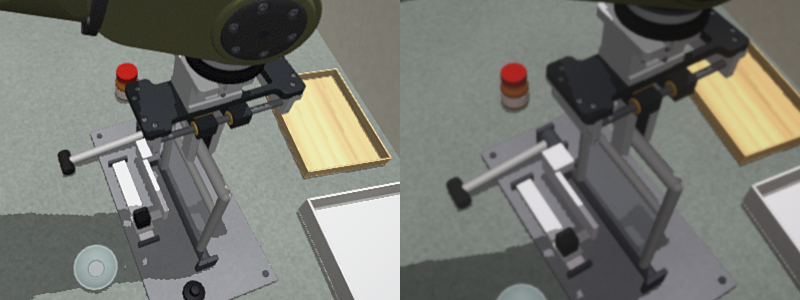

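The bar's right end shows at (378,284) in the scene view against (376,288) predicted, and the leg and lock are unchanged. I let it settle, then hand in.

arm_command([
  [0.05,0,-1,0,0],
  [0.05,0,-1,0,0],
  [0.05,0,-1,0,0],
  [0.05,0,-1,0,0],
  [0.05,0,-1,0,0],
  [0.05,0,-1,0,0],
])

```text
clock: 18.5
eef_pos: [538.6, -39.8, 229.7]
eef_rot: [3.141, -0.0, 1.722]
wrist_force: [3.5, 3.3, 6.5]
finger_gap: 15.5
finger_force: 20.0
```

```bash
python3 -c "
from h import *
s=monitor.read_state();print(s['eef_pos'],s['qd'].round(3),s['finger_force']);print(job.sign_off())"
```

```text
[538.61059081 -39.75802769 229.74432734] [-0.001 -0.001  0.     0.    -0.002  0.001] 20.001074373722076
the job is handed in; nothing more can be done
None
```

Job handed in at 18.5 s: lock pushed to its open stop, kickstand leg fully down, and the frame held still at an estimated 0.01 rad or less from upright; no score came back.

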